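# Load the die plate under the tool's bridge and lock it with the keeper bar

### The job

Set up the press tool: lift the die plate out of its case and set it down on the die holder's bed in front of the red bridge, nose towards the slot; then take it again by its orange tail and slide it in beneath the bridge until it is fully home against the end stop. Lock it in by lowering the keeper bar over the two brass-tipped studs behind the tail until it lies flat on their shoulders, grip rib upward. Do not drop either part, and leave everything else on the table where it is.

Things in the scene. Friction and masses are not known exactly. Their poses are not given: they have to be found in the camera images.
- holder: Steel die holder bolted to the table; place and turn vary. Origin on the table (z 0) below the middle of the bridge's front face; x = the way the die slides in, z up. In mm here: base shoe x -138..138, y -105..105, top z 12; dark bed that carries the die x -120..115, y -21..21, top z 40 (narrower than the die: free space down to z 12 beside it). Nothing on the holder stands above z 84.
- bridge (a point): On the holder: middle of the lower front edge of the fixed red bridge, at holder (0, 0, 59) mm. Bridge: x 0..50, y -60..60, z 59..81, so 3 mm above the die. Below and behind it (x 0..95) side guides from |y| 27.5 out to 60, up to z 59, leave a 55 mm channel that flares to 68 mm at the mouth (first 15 mm).
- home (a point): On the holder, at holder (20, 0, 40) mm: where the die's origin lies when it is fully home. The red end stop's face is then at its nose (holder x 95, z 26..60), and its last 55 mm stick out in front of the bridge.
- keeper_seat (a point): On the holder, at holder (-75, 0, 40) mm, midway between the studs: where the keeper's origin lies when seated, long axis along the holder's y (either way round). There are then 3 mm between the keeper and the tail of a die that is home.
- stud_a (a point): Stud at holder (-75, 75, 40) mm; the point is on its shoulder. Shoulder 18 mm in diameter, top z 40; above it a brass pin 10 mm in diameter up to z 66, its last 7 mm tapering to 4 mm.
- stud_b (a point): The other, equal stud, at holder (-75, -75, 40) mm.
- die: Die plate, a bright steel bar 150 (x) by 50 (y) by 16 mm, 0.35 to 0.65 kg, brass bush in its top. Origin: centre of the underside. +x = nose (x 75; corners bevelled 7 mm over the last 11), -x = tail (x -75; last 32 mm orange). Starts lying in the case, axes parallel to the case's within 0.01 rad, underside at z 6 mm.
- die_nose (a point): Point on the die: middle of the lower edge of its nose, at die-frame (75, 0, 0) mm.
- case: Fitted case fixed to the table, 190 x 118 mm, 22 mm high; red floor 6 mm thick, black surround flush with the die's top, pocket 154 x 54 mm. Origin: centre of the underside; x along the pocket. The die can be taken only at the finger notches: at the middle of each long side, 54 mm long (x -27..27), from the pocket 32 mm outward, open down to the floor.
- keeper: Keeper bar, steel, 180 (x) by 34 (y) by 10 mm, 0.18 to 0.33 kg; two through holes 13 mm in diameter at x +75 and -75; black grip rib in the middle, 44 (x) by 16 mm (y), from z 10 to z 46. Origin: centre of the underside, z up. Starts flat on the table, rib up.
- test_block: Bystander: round steel hardness test block, 64 mm in diameter, 14 mm high. Origin: centre of the underside.
- wrench: Bystander: open-end wrench, 170 mm long, lying flat.
- driver: Bystander: screwdriver with a red handle, 190 mm long, lying flat.
- load_cell: Bystander: round steel load cell, 52 mm in diameter, 42 mm high, with an orange band. Origin: centre of the underside.
- oil: Bystander: white bottle, 48 mm in diameter, 130 mm high. Origin: centre of the underside.
There are look-alikes about, which are no part of the job. Several things have the shape of the case; the one meant has the colours described above.

How it is judged (in metres and radians):
On the way, in this order (a step that is already met when the one before it is completed fails the run):
1. the die plate has been set down on the bed in front of the bridge, or with its nose just in the slot, and let go (x of die in the frame of holder between -0.125 and -0.005 m and x of die_nose in the frame of holder above -0.06 m and y of die in the frame of holder between -0.012 and 0.012 m and z of die in the frame of holder between 0.036 and 0.044 m and angle between the x axis of die and the x axis of holder, either way round below 0.2 rad and contact force between the fingers and die below 0.2 N), for 0.15 s.
2. the die plate is gripped again, now by its tail (contact force between the fingers and die above 1 N and x of the grasp point in the frame of die between -0.08 and -0.035 m and y of the grasp point in the frame of die between -0.02 and 0.02 m and x of die in the frame of holder below 0.01 m), for 0.1 s.
3. the die plate is fully home beneath the bridge, against the end stop (x of die in the frame of holder above 0.017 m and z of die in the frame of holder below 0.044 m), for 0.1 s.
4. the keeper bar is down over both studs (z of keeper in the frame of holder below 0.0435 m and horizontal distance between keeper and keeper_seat below 0.004 m), for 0.1 s.
At the end, for the whole second after the job is handed in: Die plate on the bed under the bridge, nose first, within 3 mm of the end stop (4 mm sideways, 0.05 rad). Keeper bar flat on both stud shoulders, rib up, within 4 mm of its seat (3 mm in height, 0.06 rad). Both let go and at rest (x of die in the frame of holder between 0.017 and 0.023 m and y of die in the frame of holder between -0.004 and 0.004 m and z of die in the frame of holder between 0.037 and 0.043 m and x of die_nose in the frame of holder above 0.09 m and angle between the x axis of die and the x axis of holder, either way round below 0.05 rad and horizontal distance between keeper and keeper_seat below 0.004 m and z of keeper in the frame of holder between 0.037 and 0.043 m and angle between the x axis of keeper and the y axis of holder, either way round below 0.06 rad and angle between keeper's own z axis and vertical below 0.06 rad and linear speed of each of die, keeper below 0.02 m/s); the robot touches nothing.
It fails at once if the die plate or the keeper bar is dropped (falls freely at more than 0.6 m/s, that is from about 2 cm) ((linear speed of die above 0.6 m/s and contact force between the fingers and die below 0.05 N) or (linear speed of keeper above 0.6 m/s and contact force between the fingers and keeper below 0.05 N)).
It fails at once if a bystander (test block, wrench, screwdriver, load cell, bottle) is moved by more than 3 cm (distance of any of test_block, wrench, driver, load_cell, oil from where it was at the start of the episode above 0.03 m).
It also fails if it takes over 64 s, if anything falls off the work surface, if the arm or the gripper's body presses on something with over 40 N, if the wrist force passes 120 N, or if a joint passes its speed limit or range.

### The arm

A 6-joint arm with a two-finger parallel gripper is mounted at the origin on the work surface. World frame = base frame: x ahead of the robot, y to its left, z up, the work surface at z = 0. Lengths are in mm, angles in rad, forces in N, time in s.
With the tool pointing down it reaches from about 300 to 775 mm from the base axis. Payload 14.6 kg.
Tool frame: the origin (TCP) lies between the finger pads; the fingertips stand 19 mm ahead of it and the grasp point (between the pads) is the TCP; z points along the fingers, y is the line along which they close (so a half turn about z gives the same grasp; the last joint's range is limited). The gripper opens to 94 mm and grips with 3 to 60 N. Pads are 16 mm wide; open, the fingers measure 119 mm over their backs; the gripper's body (75 mm by 177 mm) begins 78 mm behind the grasp point.
Start: joints at [1.211, 0.3, 1.521, -0, 1.321, -0.067], TCP at [158.746, 526.582, 202.846] pointing down, gripper open.
Joint ranges: [-3.03, 3.03], [-0.79, 2.21], [0.23, 2.52], [-1.04, 4.18], [0, 3.07], [-2.55, 2.55]. Speed limits (rad/s): [2.22, 2.22, 2.57, 3.14, 3.14, 3.14].

### API

Orientations are given as [roll, pitch, yaw] about the fixed x, y, z axes, in that order (R = Rz(yaw) Ry(pitch) Rx(roll)).
In Python, from cell import monitor, imaging, job, find_in, trace gives the robot as it stands. The module is installed in compiled form; this text tells all that it offers.
- The arm moves only by the tool arm_command, never from a script. Its argument "steps" is a list of rows, each a list of 5 numbers: the opening, from 0 (shut) to 1 (fully open), then the shift along the tool's x, y, z in mm, then the turn about the tool's z in degrees. In form: [[gripper, dx, dy, dz, turn], ...]. A call has 1 to 20 rows; each row is the pose to reach, as a shift and turn from the pose commanded when the call began, along the tool's axes at that moment; what a row does not reach only later rows make up. A row lasts 1/8 s, in which the tool goes at most 62.5 mm and 10.7 degrees, less where a joint would pass 70% of its speed; a pose out of reach is approached as far as the arm can. A call with a gripper value outside its range is refused whole. The fingers move at their own pace and stop on an object; "force" is the grip in N (left out, the last holds). Time passes only in rows, so rows that repeat a pose let the fingers close. It gives the time, the measured TCP pose, the force, the opening and the grip force at its end, in the units of the state.
- monitor.read_state(): the state, without advancing time (a new reading comes with each control period).
- imaging.camera(name): name is "side" or "top" or "wrist"; returns a dict with "img" (400x640x3 uint8, red, green, blue), "mtx" (3x3 intrinsics, pixels), "view" (4x4, takes a point from world to camera coordinates). Camera axes: x right, y down, z forward; pixel columns grow to the right and rows downward; lengths in mm; the calibration is good to about 2 mm. The wrist camera is an equidistant fisheye: a pixel r from the principal point sees the ray r / f radians off the axis. A picture is of the moment at which its call begins. There is no depth.
- job.sign_off(): hands the job in; it is judged then, once.
Trained networks look in a picture, given as the dict that the camera call returned (one of the last four; its "shot" number tells which), for a name from the list of things; names that differ only in an ending like _2 or _b are one class to them, and where a whole thing is asked for, a point or a joint stands for the part that bears it (a point fixed in the world has none). Each returns a list of dicts, best first, with "p" (0 to 1); they miss things now and then, are a little off and sometimes report something else, mostly with a low value. They report only what shows in the picture. A call takes as long as a camera call. They do not tell look-alikes from the thing itself.
- find_in(picture, target): "rect" ([centre column, centre row, width, height] in pixels, round what is visible of it).
- trace(picture, target): "region" (400x640 bool, what is visible of it) and "rect" ([centre column, centre row, width, height] in pixels, round what is visible of it).
The state is a dict: "clock": time; "joints": joint angles; "qd": joint speeds; "effort": joint torques, N m; "eef_pos": TCP position; "eef_rot": TCP orientation; "wrist_force": force on the tool from outside, world axes, zero at the start; "moment": the same for the moment, N m; "finger_gap": finger opening in mm; "finger_force": force on a finger pad.
Only numpy, scipy, OpenCV 4.12 (cv2) and the standard library are available. Lean on these libraries where they do the work, as an engineer would, in place of code of your own. Each camera call takes 0.05 s, during which the arm holds its last target. There are 200 camera calls.

## Working session

There is one attempt and no reset: what is moved stays moved. The work goes in short steps, Python scripts to look and compute and a tool call to move; the robot and the scene stay as the last step left them, time stands still between calls to the robot, and variables do not carry over. Pictures are saved under pics/ and viewed, at most 10 in all, crops included, and the job is handed in when it is done.

Besides the shell and the picture viewer there is one more tool, called after "Call:" as a command line: name --pt "numbers of a row" for each row, then --argument value for the rest. arm_command: Moves the arm, as the interface text tells. Its arguments: {"type":"object","properties":{"steps":{"type":"array","items":{"type":"array","items":{"type":"number"}}},"force":{"type":"number"}},"required":["steps"]}

```bash
mkdir -p pics
cat > h.py <<'E'
import numpy as np, cv2
from cell import monitor, imaging, job, find_in, trace
def save(p,n,crop=None,scale=1):
    im=p["img"][:,:,::-1]
    if crop: im=im[crop[1]:crop[3],crop[0]:crop[2]]
    cv2.imwrite("pics/"+n,cv2.resize(im,None,fx=scale,fy=scale,interpolation=cv2.INTER_CUBIC))
def ray(p,u,v,fish=False):
    K=p["mtx"];V=p["view"];x=(u-K[0,2])/K[0,0];y=(v-K[1,2])/K[1,1]
    if fish:
        r=np.hypot(x,y);d=np.array([0,0,1.]) if r<1e-9 else np.array([x/r*np.sin(r),y/r*np.sin(r),np.cos(r)])
    else: d=np.array([x,y,1.])
    R=V[:3,:3];return -R.T@V[:3,3],R.T@d
def onz(p,u,v,z,fish=False):
    c,d=ray(p,u,v,fish);return c+d*(z-c[2])/d[2]
def proj(p,P,fish=False):
    q=p["view"][:3,:3]@np.asarray(P,float)+p["view"][:3,3];K=p["mtx"]
    if fish:
        n=np.hypot(q[0],q[1]);t=np.arctan2(n,q[2]);x,y=q[0]/n*t,q[1]/n*t
    else:x,y=q[0]/q[2],q[1]/q[2]
    return np.array([K[0,0]*x+K[0,2],K[1,1]*y+K[1,2]])
E
python3 - <<'E'
from h import *
np.set_printoptions(precision=1,suppress=True)
print(monitor.read_state())
for n in ["top","side"]:
    p=imaging.camera(n);save(p,n+"0.png");print(n,p["mtx"],p["view"])
    for t in ["holder","die","case","keeper","test_block","wrench","driver","load_cell","oil"]:
        for d in find_in(p,t): print(t,np.array(d["rect"]),round(d["p"],2), onz(p,*d["rect"][:2],20))
E
```

```text
{'clock': 0.0, 'joints': array([ 1.2,  0.3,  1.5,  0. ,  1.3, -0.1]), 'qd': array([ 0.,  0., -0.,  0., -0.,  0.]), 'effort': array([  0. , -53.2, -35.3,   0.1,   0. ,  -0. ]), 'eef_pos': array([158.7, 526.3, 202.3]), 'eef_rot': array([-3.1, -0. ,  2.8]), 'wrist_force': array([-0.4,  1.7, -0.3]), 'moment': array([-0.,  0.,  0.]), 'finger_force': 0.0, 'finger_gap': 94.0306175548702}
top [[390.2   0.  314.4]
 [  0.  390.2 197.7]
 [  0.    0.    1. ]] [[  -0.    -1.     0.   -15.3]
 [  -1.     0.    -0.2  485.3]
 [   0.2   -0.    -1.  1217.1]
 [   0.     0.     0.     1. ]]
holder [264.  181.2  84.6  63.4] 0.71 [544.7 148.6  20. ]
die [353.5 188.3  25.4  45.8] 0.83 [ 519.8 -146.6   20. ]
die [264.1 179.3  86.5  68.2] 0.57 [551.1 148.4  20. ]
case [356.  187.8  46.2  62.9] 0.94 [ 521.4 -154.9   20. ]
case [480.6 255.   43.5  59.7] 0.93 [ 300.1 -550.2   20. ]
case [406.5 287.   49.   67.2] 0.6 [ 201.2 -307.4   20. ]
case [336.2 123.6  21.3  21. ] 0.2 [743.6 -92.8  20. ]
keeper [416.9 211.1  13.1  58.1] 0.63 [ 443.1 -352.3   20. ]
keeper [337.5 121.4  20.3  18.3] 0.38 [751.5 -97.3  20. ]
ke
[... 742 characters left out ...]
1 191.6  67.2  48.4] 0.84 [561.  141.1  20. ]
die [331.3 234.5  49.8  15. ] 0.88 [ 525.8 -147.5   20. ]
case [276.4 336.9  84.7  55.3] 0.95 [ 302.7 -561.2   20. ]
case [324.6 192.9  68.6  49.2] 0.73 [557.2 131.4  20. ]
case [230.1 279.1  79.5  38.6] 0.72 [ 193.7 -323.7   20. ]
case [332.4 236.9  61.1  27.7] 0.65 [ 526.6 -161.6   20. ]
keeper [321.1 278.9  61.1  18.5] 0.87 [ 451.3 -363.3   20. ]
test_block [391.9 223.8  17.9  15.3] 0.55 [ 744.8 -115.7   20. ]
wrench [403.4 251.3  16.4  20. ] 0.39 [ 730.9 -272.8   20. ]
wrench [323.5 193.2  68.3  49.3] 0.36 [552.5 129.7  20. ]
load_cell [402.3 251.2  16.4  21.3] 0.75 [ 727.6 -271.8   20. ]
oil [284.6 153.7   7.2  27.5] 0.76 [447.3 511.9  20. ]
```

Run:
```python
from h import *
p=imaging.camera("top");save(p,"top1.png",(140,90,540,340),2)
```

```text
(no output)
```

View pics/top1.png

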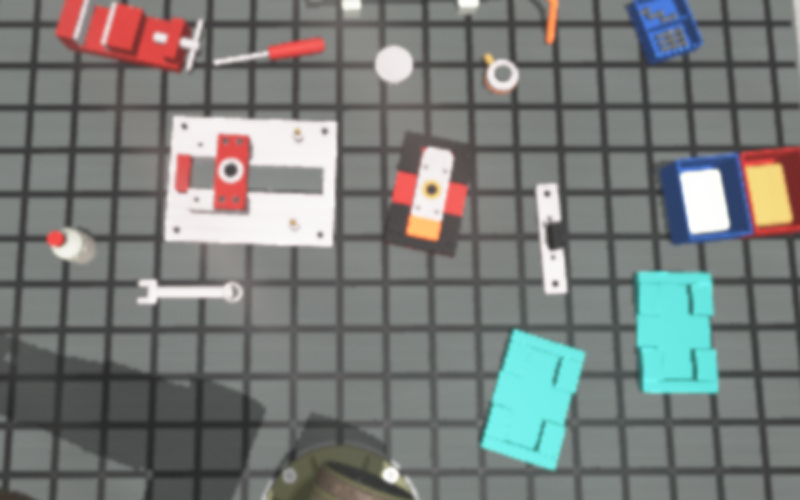

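The picture (2x crop, offset 140,90) shows these:
- **Holder:** at crop (250,180), with its end stop to the left at (183,172), so it slides in towards world +y. The studs are at (297,133) and (293,224).
- **Candidate cases:** the red/black case with the die at (430,195), and cyan look-alikes at (533,398) and (677,330). I choose the red/black one. Its orange tail is at (424,230), towards the robot.
- **Keeper:** at (552,238).

I'll work out the coarse poses next.

```bash
cat >> h.py <<'E'
def rel(goal,yaw):
    """shift in tool axes & turn deg to reach world goal xyz, yaw (tool x direction)"""
    s=monitor.read_state();y=s["eef_rot"][2];d=np.asarray(goal,float)-s["eef_pos"]
    c,n=np.cos(y),np.sin(y)
    t=(yaw-y+np.pi/2)%np.pi-np.pi/2
    return np.round([c*d[0]+n*d[1],n*d[0]-c*d[1],-d[2],-np.degrees(t)],1)
E
python3 - <<'E'
from h import *
np.set_printoptions(precision=2,suppress=True)
p=imaging.camera("top")
f=lambda u,v,z:onz(p,140+u/2,90+v/2,z)[:2]
H=[f(*q,12) for q in [(173,117),(337,122),(332,245),(165,240)]]
print("holder",H,np.mean(H,0))
C=[f(*q,22) for q in [(408,132),(470,147),(455,255),(388,240)]]
print("case",C,np.mean(C,0))
n=f(437,147,22);t=f(424,240,22);print("die",n,t,np.linalg.norm(n-t),np.arctan2(*(n-t)[::-1]),f(431,189,22))
k1=f(546,190,10);k2=f(555,286,10);print("keeper",k1,k2,np.linalg.norm(k1-k2),(k1+k2)/2,np.arctan2(*(k1-k2)[::-1]))
s=monitor.read_state();print(s["eef_rot"],s["joints"])
print(rel([500,-150,200],0),rel([500,-150,200],-.14+np.pi/2))
w=imaging.camera("wrist");print(w["mtx"],w["view"])
V=w["view"];print("cam in world",-V[:3,:3].T@V[:3,3], V[2,:3])
E
```

```text
holder [array([659.48, 277.69]), array([649.97,   1.48]), array([441.04,  10.21]), array([450.42, 283.89])] [550.23 143.32]
case [array([ 629.37, -117.07]), array([ 603.26, -219.9 ]), array([ 422.51, -189.81]), array([447.55, -81.19])] [ 525.67 -151.99]
die [ 603.43 -164.9 ] [ 447.32 -139.91] 158.09677022294625 -0.15876068698439977 [ 532.13 -153.28]
keeper [ 532.22 -346.39] [ 372.39 -353.45] 159.9902018092878 [ 452.31 -349.92] 0.044137110750019186
[ 3.14 -0.    2.85] [ 1.21  0.3   1.52  0.    1.32 -0.07]
[-522.  -549.3    2.9  -16.8] [-522.  -549.3    2.9   81.2]
[[309.71   0.   315.23]
 [  0.   309.71 195.29]
 [  0.     0.     1.  ]] [[   0.29    0.96    0.   -549.42]
 [   0.93   -0.28    0.24  -25.05]
 [   0.23   -0.07   -0.97  389.79]
 [   0.      0.      0.      1.  ]]
cam in world [ 91.05 546.06 384.65] [ 0.23 -0.07 -0.97]
```

Call:
arm_command --pt "0.75 -546 -542 3 172" --pt "0.75 -546 -542 3 172" --pt "0.75 -546 -542 3 172" --pt "0.75 -546 -542 3 172" --pt "0.75 -546 -542 3 172" --pt "0.75 -546 -542 3 172" --pt "0.75 -546 -542 3 172" --pt "0.75 -546 -542 3 172" --pt "0.75 -546 -542 3 172" --pt "0.75 -546 -542 3 172" --pt "0.75 -546 -542 3 172" --pt "0.75 -546 -542 3 172" --pt "0.75 -546 -542 3 172" --pt "0.75 -546 -542 3 172" --pt "0.75 -546 -542 3 172" --pt "0.75 -546 -542 3 172" --pt "0.75 -546 -542 3 172" --pt "0.75 -546 -542 3 172" --pt "0.75 -546 -542 3 172"

```text
clock: 3.52
eef_pos: [525.1, -149.9, 199.9]
eef_rot: [-3.142, -0.0, -0.151]
wrist_force: [-0.1, 0.1, -0.1]
finger_gap: 70.4
finger_force: 0.0
```

Run:
```python
from h import *
w=imaging.camera("wrist");save(w,"w1.png")
for t in ["die","case"]:
    for d in find_in(w,t): print(t,d)
```

```text
die {'rect': [315.9, 174.1, 43.0, 126.9], 'p': 0.87}
case {'rect': [318.8, 174.2, 109.3, 159.7], 'p': 0.64}
```

View pics/w1.png

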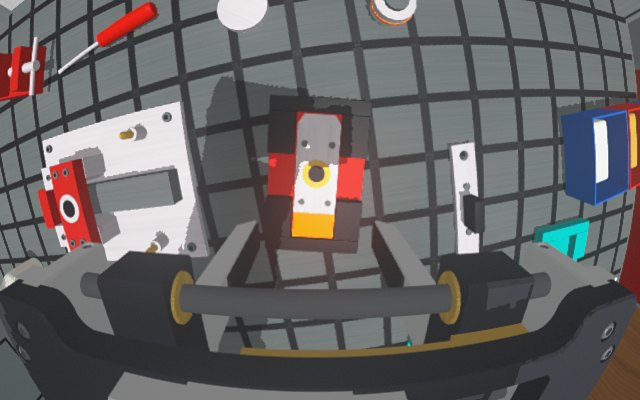

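The wrist view shows the right case: black surround, red notches at (280,172) and (350,178), grey die with its bush at (316,173), nose up at (319,112), orange tail at (313,225). The keeper is at (466,198) and the holder at (125,185). No cyan look-alike is near the case.

```bash
cat >> h.py <<'E'
def recton(p,region,z,fish=True):
    v,u=np.nonzero(cv2.erode(region.astype(np.uint8),np.ones((1,1))))
    P=np.array([onz(p,a,b,z,fish)[:2] for a,b in zip(u,v)]).astype(np.float32)
    return P,cv2.minAreaRect(P)
E
python3 - <<'E'
from h import *
np.set_printoptions(precision=2,suppress=True)
w=imaging.camera("wrist")
d=trace(w,"die")[0];print(d["p"],recton(w,d["region"],22)[1])
d=trace(w,"case")[0];print("case",d["p"],recton(w,d["region"],22)[1])
print("bush",onz(w,316,173.5,22,True))
n=onz(w,319.5,113,22,True);t=onz(w,313,237.5,22,True);print(n,t,np.linalg.norm(n-t),(n+t)/2,np.arctan2((n-t)[1],(n-t)[0]))
d=[x for x in trace(w,"keeper")][0];print("keeper",d["p"],d["rect"],recton(w,d["region"],10)[1])
print(proj(w,monitor.read_state()["eef_pos"],True))
E
```

```text
0.59 ((525.509765625, -150.79293823242188), (53.11270523071289, 151.7889404296875), 77.70043182373047)
case 0.81 ((365.3275451660156, -534.205810546875), (139.1248779296875, 79.5352783203125), 86.53691864013672)
bush [ 531.14 -152.34   22.  ]
[ 600.64 -167.04   22.  ] [ 451.86 -136.45   22.  ] 151.89331554851532 [ 526.25 -151.75   22.  ] -0.20275669803096194
keeper 0.81 [467.6, 199.3, 29.5, 113.4] ((463.57464599609375, -351.5467529296875), (158.8464813232422, 49.082393646240234), 1.317732572555542)
[314.1 233.2]
```

Call:
arm_command --pt "0.75 1 1.5 60 3.1" --pt "0.75 1 1.5 100 3.1" --pt "0.75 1 1.5 100 3.1" --pt "0.75 1 1.5 100 3.1"

```text
clock: 4.38
eef_pos: [526.7, -151.9, 101.7]
eef_rot: [3.141, -0.002, -0.207]
wrist_force: [-0.2, 0.8, -0.8]
finger_gap: 70.8
finger_force: 0.0
```

Run:
```python
from h import *
np.set_printoptions(precision=3,suppress=True)
w=imaging.camera("wrist");save(w,"w2.png",(200,60,440,240),3)
d=trace(w,"die")[0];print(d["p"],d["rect"],recton(w,d["region"],22)[1])
print(proj(w,monitor.read_state()["eef_pos"],True),monitor.read_state()["eef_rot"])
```

```text
0.68 [314.9, 195.0, 55.3, 166.0] ((525.8404541015625, -151.2724609375), (50.72449493408203, 150.14663696289062), 77.60052490234375)
[314.136 233.243] [ 3.141 -0.003 -0.207]
```

View pics/w2.png

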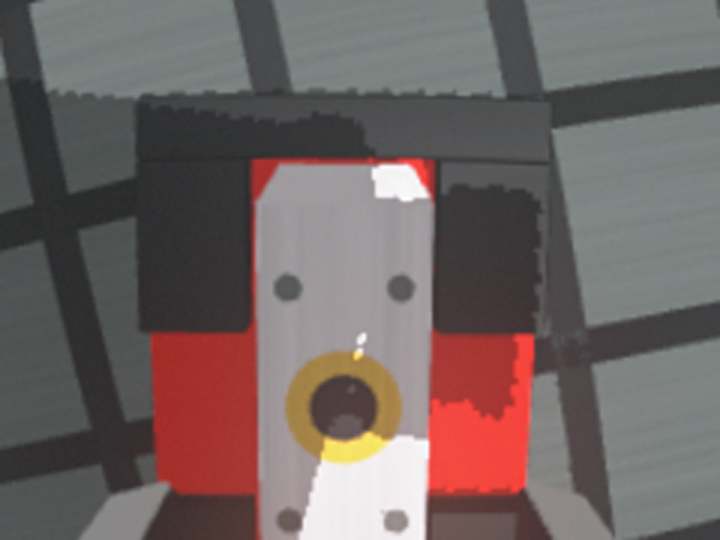

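The view shows bevelled nose at the top, bush at crop (343,407) and red notches either side. The fit gives 150.1 x 50.7 mm, which matches the die. I'll descend and grip.

Call:
arm_command --pt "0.75 -1 0 40 0.5" --pt "0.75 -1 0 65 0.5" --pt "0.75 -1 0 73 0.5" --pt "0.75 -1 0 73 0.5" --pt "0.75 -1 0 73 0.5" --pt "0 -1 0 73 0.5" --pt "0 -1 0 73 0.5" --pt "0 -1 0 73 0.5" --pt "0 -1 0 73 0.5" --pt "0 -1 0 73 0.5" --pt "0 -1 0 73 0.5" --force 40

```text
clock: 5.85
eef_pos: [524.8, -151.4, 26.8]
eef_rot: [-3.142, 0.0, -0.216]
wrist_force: [-0.1, -0.3, 0.8]
finger_gap: 14.0
finger_force: 0.0
```

Run:
```python
from h import *
print(monitor.read_state())
w=imaging.camera("wrist");save(w,"w3.png")
```

```text
{'clock': 5.85, 'joints': array([-3.47856608e-01,  5.02394852e-01,  1.68735290e+00,  1.03886129e-05,
        9.51943868e-01,  1.43897236e+00]), 'qd': array([-1.56837666e-03, -1.38427076e-03,  5.34141648e-05, -8.41245366e-04,
        3.15641720e-03, -7.27742331e-04]), 'effort': array([ 6.82797472e-04, -5.76228082e+01, -2.84883839e+01,  2.10230093e-02,
       -7.06760678e-02,  9.00331713e-06]), 'eef_pos': array([ 524.82509592, -151.36805549,   26.80369191]), 'eef_rot': array([-3.14157126e+00,  9.69948669e-05, -2.16038665e-01]), 'wrist_force': array([-0.07937054, -0.25683241,  0.77087998]), 'moment': array([0.05018512, 0.13009728, 0.01795856]), 'finger_force': 0.0, 'finger_gap': 14.039080152412803}
```

View pics/w3.png

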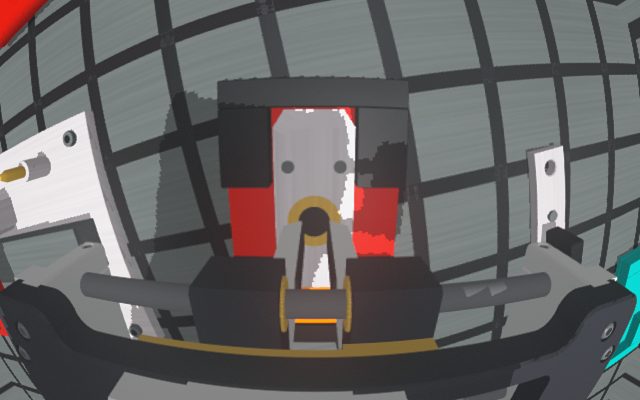

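The fingers have closed above the die: the tips are over it at (313,228), the die is undisturbed and there is no force. I'll check the actual tip height against the images.

Run:
```python
from h import *
np.set_printoptions(precision=1,suppress=True)
s=monitor.read_state();e=s["eef_pos"]
w=imaging.camera("wrist")
for k in [-60,-40,-20,-10,0,10,19,30]: print(k,proj(w,e-[0,0,k],True))
d=trace(w,"die")[0];P,r=recton(w,d["region"],22);print(d["p"],r)
V=w["view"];print(-V[:3,:3].T@V[:3,3]-e)
for n in ["side","top"]:
    p=imaging.camera(n)
    for z in [0,20,80]: print(n,z,proj(p,e+[0,0,z]))
    if n=="side": save(p,"s3.png",(270,180,400,280),6)
x=e[:2];print(np.diff([onz(w,273,150,22,True),onz(w,355,150,22,True)],axis=0))
```

```text
-60 [313.5 281.1]
-40 [313.8 261.5]
-20 [313.9 245.9]
-10 [314.  239.3]
0 [314.1 233.3]
10 [314.2 227.8]
19 [314.2 223.3]
30 [314.3 218.3]
0.63 ((526.4805297851562, -151.38975524902344), (50.167484283447266, 149.5483856201172), 77.62659454345703)
[ 68.4 -15.9 181.8]
side 0 [331.3 233.5]
side 20 [331.5 228.4]
side 80 [332.1 212.8]
top 0 [355.1 186.4]
top 20 [355.8 185.2]
top 80 [358.  181.2]
[[-10.7 -48.6   0. ]]
```

View pics/s3.png

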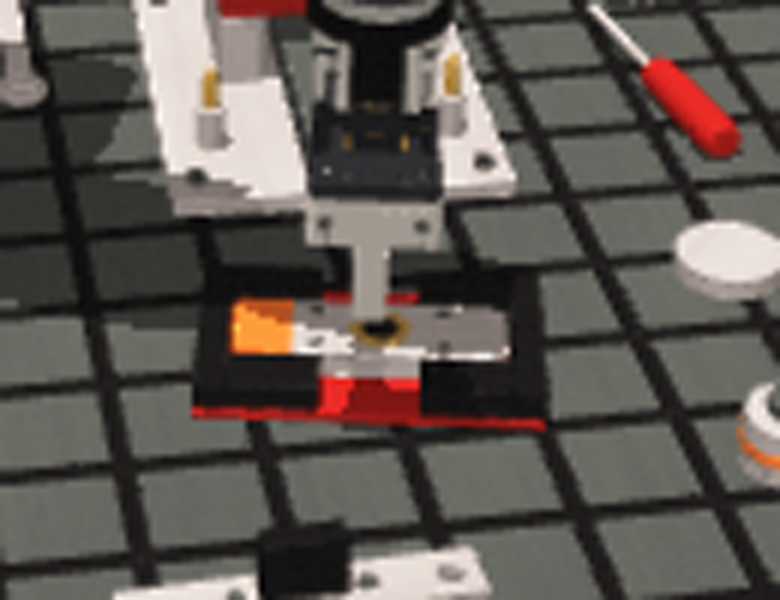

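The side view shows the fingertip at crop (370,325), about z 24 and just above the die. So the tips stand only about 2–4 mm ahead of the reported TCP, not 19 mm. I'll reopen and go lower, slowly.

Call:
arm_command --pt "0.75 1 0 0 0" --pt "0.75 1 0 0 0" --pt "0.75 1 0 0 0" --pt "0.75 1 0 0 0" --pt "0.75 1 0 0 0" --pt "0.75 1 0 0 0" --pt "0.75 1 0 0 0" --pt "0.75 1 0 4 0" --pt "0.75 1 0 7 0" --pt "0.75 1 0 10 0" --pt "0.75 1 0 12 0" --pt "0.75 1 0 12 0"

```text
clock: 7.6
eef_pos: [525.7, -151.5, 14.7]
eef_rot: [-3.142, 0.0, -0.216]
wrist_force: [0.1, 0.4, -0.1]
finger_gap: 70.6
finger_force: 0.0
```

Call:
arm_command --pt "0.3 0 0 0 0" --pt "0.3 0 0 0 0" --pt "0.3 0 0 0 0" --pt "0.3 0 0 0 0" --pt "0.3 0 0 0 0" --force 20

```text
clock: 8.22
eef_pos: [525.9, -151.5, 14.9]
eef_rot: [-3.142, -0.0, -0.216]
wrist_force: [-0.4, 0.6, 1.4]
finger_gap: 49.4
finger_force: 20.0
```

Call:
arm_command --pt "0 0 0 0 0" --pt "0 0 0 -5 0" --pt "0 0 0 -15 0" --pt "0 0 0 -40 0" --pt "0 0 0 -80 0" --pt "0 0 0 -120 0" --pt "0 -3 -36 -155 -10" --pt "0 -6 -72 -155 -20" --pt "0 -9 -108 -155 -30" --pt "0 -12 -145 -155 -40" --pt "0 -12 -145 -155 -50" --pt "0 -12 -145 -155 -60" --pt "0 -12 -145 -155 -70" --pt "0 -12 -145 -155 -80" --pt "0 -12 -145 -155 -90" --pt "0 -12 -145 -155 -100.4" --pt "0 -12 -145 -155 -100.4" --pt "0 -12 -145 -155 -100.4" --force 45

```text
clock: 10.48
eef_pos: [545.1, -7.4, 170.1]
eef_rot: [3.141, -0.0, 1.532]
wrist_force: [-0.2, 0.4, -4.2]
finger_gap: 49.3
finger_force: 45.0
```

Run:
```python
from h import *
w=imaging.camera("wrist");save(w,"w4.png");np.save("w4.npy",w,allow_pickle=True)
print(monitor.read_state()["finger_gap"])
```

```text
48.91007798752293
```

View pics/w4.png

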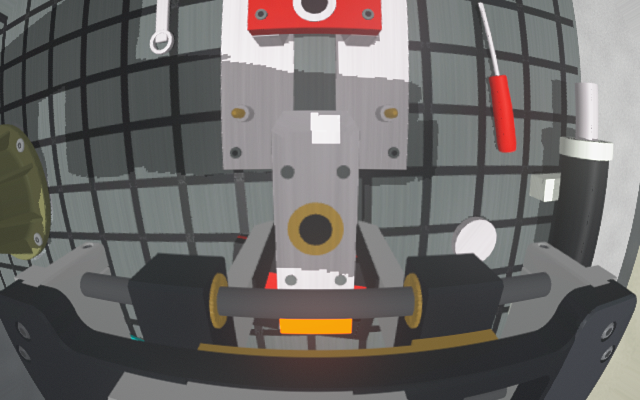

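The view shows the die held straight. The stud tips are at (234,113) and (395,113), the front shoe corners at (221,170) and (409,168), and the bridge's upper front corners near (248,34) and (382,32). Next I'll fit the holder pose from refined points.

```bash
cat > fit.py <<'E'
from h import *
from scipy.optimize import least_squares
np.set_printoptions(precision=3,suppress=True)
def h2w(p,q):
    c,s=np.cos(p[2]),np.sin(p[2]);q=np.asarray(q,float)
    return np.array([p[0]+c*q[0]-s*q[1],p[1]+s*q[0]+c*q[1],q[2]])
def fit(w,obs,p0,fish=True):
    r=lambda p:np.concatenate([proj(w,h2w(p,q),fish)-u for q,u in obs])
    s=least_squares(r,p0);return s.x,s.fun.reshape(-1,2)
E
python3 - <<'E'
from fit import *
w=np.load("w4.npy",allow_pickle=True).item()
obs=[((-75,75,65),(233.5,113)),((-75,-75,65),(395.5,113)),((-138,105,12),(221.5,169.5)),((-138,-105,12),(409,168.5)),((0,60,81),(248.5,34)),((0,-60,81),(382,32.5))]
p,r=fit(w,obs,[550,143,1.536]);print(p,"\n",r)
for d in trace(w,"die")[:1] if 0 else []: pass
img=w["img"]; hsv=cv2.cvtColor(img,cv2.COLOR_RGB2HSV)
m=cv2.inRange(hsv,(12,100,60),(30,255,255));n,l,st,c=cv2.connectedComponentsWithStats(m)
for i in range(1,n):
    if st[i,4]>15 and c[i][1]<200: print(st[i],c[i])
for q in [(-75,75,40),(-75,75,66),(-75,-75,40),(-75,-75,66),(-120,21,40),(-120,-21,40)]: print(q,proj(w,h2w(p,q),True))
s=monitor.read_state();e=s["eef_pos"];y=s["eef_rot"][2];dz=e[2]-9
# expected die at TCP: nose corner/tail check (top z=dz+16)
for q in [(64,25),(64,-25),(75,18),(75,-18)]: print(q,proj(w,h2w([e[0],e[1],y],(q[0],q[1],dz+16)),True))
E
```

```text
[550.293 144.022   1.535] 
 [[ 1.398  0.958]
 [-0.36   0.483]
 [ 1.979  1.509]
 [-2.054  1.983]
 [-1.641 -2.862]
 [ 0.663 -1.784]]
[232 109  13   9  93] [237.806 112.731]
[385 109  12   8  85] [390.776 112.588]
(-75, 75, 40) [241.093 114.257]
(-75, 75, 66) [234.629 113.946]
(-75, -75, 40) [388.967 113.82 ]
(-75, -75, 66) [395.408 113.469]
(-120, 21, 40) [294.428 157.099]
(-120, -21, 40) [335.873 156.979]
(64, 25) [271.395 129.634]
(64, -25) [359.973 129.58 ]
(75, 18) [283.518 110.006]
(75, -18) [347.831 109.971]
```

Run:
```python
from fit import *
H=[550.3,144,1.535]
print(rel(h2w(H,(-95,0,60)),H[2]),rel(h2w(H,(-95,0,49)),H[2]))
```

```text
[ 56.5  -0.4 110.   -0.1] [ 56.5  -0.4 121.   -0.1]
```

Call:
arm_command --pt "0 28 -0.4 20 -0.1" --pt "0 56.5 -0.4 50 -0.1" --pt "0 56.5 -0.4 85 -0.1" --pt "0 56.5 -0.4 105 -0.1" --pt "0 56.5 -0.4 114 -0.1" --pt "0 56.5 -0.4 117 -0.1" --pt "0 56.5 -0.4 119 -0.1" --pt "0 56.5 -0.4 119 -0.1" --pt "0 56.5 -0.4 119 -0.1"

```text
clock: 11.65
eef_pos: [546.9, 49.1, 51.3]
eef_rot: [3.141, -0.0, 1.538]
wrist_force: [0.3, -0.0, -3.7]
finger_gap: 48.9
finger_force: 45.0
```

Call:
arm_command --pt "0 0 0 1 0" --pt "0 0 0 1.5 0" --pt "0 0 0 2 0" --pt "0 0 0 2 0"

```text
clock: 12.15
eef_pos: [546.7, 49.1, 48.9]
eef_rot: [-3.142, 0.0, 1.538]
wrist_force: [-2.2, 0.8, -1.4]
finger_gap: 48.9
finger_force: 45.0
```

Call:
arm_command --pt "0 0 0 0.6 0" --pt "0 0 0 0.6 0"

```text
clock: 12.4
eef_pos: [546.8, 49.1, 48.9]
eef_rot: [3.141, 0.0, 1.538]
wrist_force: [-4.3, -0.5, 6.3]
finger_gap: 49.1
finger_force: 45.0
```

Call:
arm_command --pt "0.68 0 0 0 0" --pt "0.68 0 0 0 0" --pt "0.68 0 0 0 0" --pt "0.68 0 0 0 0" --pt "0.68 0 0 0 0" --pt "0.68 -20 0 -60 0" --pt "0.68 -50 0 -90 0" --pt "0.68 -60 0 -90 0" --pt "0.68 -60 0 -90 0" --force 20

```text
clock: 13.52
eef_pos: [544.3, -11.1, 137.2]
eef_rot: [-3.14, -0.0, 1.537]
wrist_force: [-0.9, 0.9, -0.2]
finger_gap: 63.7
finger_force: 0.0
```

Run:
```python
from fit import *
w=imaging.camera("wrist");save(w,"w5.png");np.save("w5.npy",w,allow_pickle=True)
ds=trace(w,"die")
for d in ds:
    P,r=recton(w,d["region"],56);print(d["p"],d["rect"],r)
H=[550.3,144,1.535];print(h2w(H,(-95,0,40)),rel(h2w(H,(-95-57,0,49)),H[2]))
```

```text
0.56 [313.8, 128.4, 54.6, 174.3] ((545.9356079101562, 48.877342224121094), (150.34620666503906, 50.57998275756836), 88.31651306152344)
0.27 [316.4, 87.2, 204.9, 174.4] ((547.7018432617188, 92.59939575195312), (158.36563110351562, 182.22329711914062), 88.09790802001953)
[546.9    49.061  40.   ] [ 2.4  0.6 87.8  0.2]
```

View pics/w5.png

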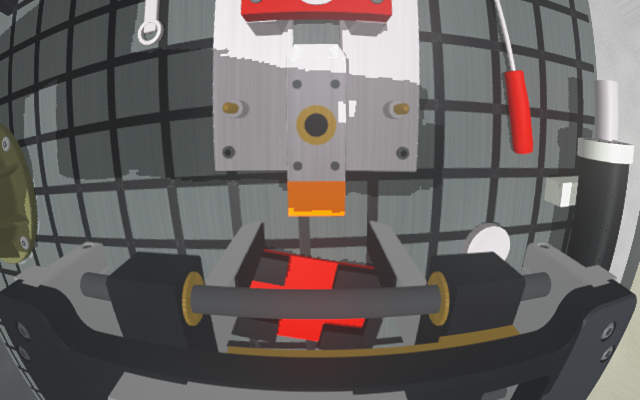

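The die is on the bed with its nose near (316,45) and its orange tail at (316,198). Its fit, (546,49) and 1.54 rad, agrees with the plan. I'll grip the tail next.

Call:
arm_command --pt "0.68 3 0 45 0" --pt "0.68 3 0 80 0" --pt "0.68 3 0 89 0" --pt "0.68 3 0 90 0" --pt "0.68 3 0 90 0" --pt "0 3 0 90 0" --pt "0 3 0 90 0" --pt "0 3 0 90 0" --pt "0 3 0 90 0" --pt "0 3 0 90 0" --force 30

```text
clock: 14.88
eef_pos: [545.1, -8.0, 48.5]
eef_rot: [3.141, 0.0, 1.538]
wrist_force: [0.1, -1.1, 3.8]
finger_gap: 49.5
finger_force: 30.0
```

Run:
```python
from fit import *
H=[550.3,144,1.535];print(rel(h2w(H,(-37,0,47)),H[2]))
w=imaging.camera("wrist")
obs=[]
d=trace(w,"die")[0];P,r=recton(w,d["region"],56);print(d["p"],d["rect"],r)
img=w["img"]; hsv=cv2.cvtColor(img,cv2.COLOR_RGB2HSV)
m=cv2.inRange(hsv,(12,100,60),(30,255,255));n,l,st,c=cv2.connectedComponentsWithStats(m)
for i in range(1,n):
    if st[i,4]>15 and c[i][1]<200: print(st[i],c[i])
for q in [(-75,75,59),(-75,75,66),(-75,-75,59),(-75,-75,66)]: print(q,proj(w,h2w(H,q),True))
```

```text
[115.1   0.1   1.5   0.2]Traceback (most recent call last):
  File "<stdin>", line 5, in <module>
IndexError: list index out of range
```

Call:
arm_command --pt "0 4 0 0 0.1" --pt "0 12 0 0 0.2" --pt "0 20 0 0 0.2" --pt "0 28 0 0 0.2" --pt "0 36 0 0 0.2" --pt "0 44 0 0 0.2" --pt "0 52 0 0 0.2" --pt "0 60 0 0 0.2" --pt "0 68 0 0 0.2" --pt "0 76 0 0 0.2" --pt "0 84 0 0 0.2" --pt "0 92 0 0 0.2" --pt "0 98 0 0 0.2" --pt "0 104 0 0 0.2" --pt "0 108 0 0 0.2" --pt "0 108 0 0 0.2"

```text
clock: 16.98
eef_pos: [548.9, 99.8, 48.9]
eef_rot: [3.14, 0.001, 1.535]
wrist_force: [-0.3, -5.2, 9.8]
finger_gap: 49.2
finger_force: 30.0
```

Call:
arm_command --pt "0 2 0 0 0" --pt "0 4 0 0 0" --pt "0 6 0 0 0" --pt "0 6 0 0 0"

```text
clock: 17.48
eef_pos: [549.1, 105.4, 48.9]
eef_rot: [3.14, 0.001, 1.535]
wrist_force: [-0.5, -7.4, 9.8]
finger_gap: 49.3
finger_force: 30.0
```

Still moving freely, so I'll creep on to the stop.

Call:
arm_command --pt "0 1 0 -0.5 0" --pt "0 2 0 -0.5 0" --pt "0 2 0 -0.5 0"

```text
clock: 17.85
eef_pos: [548.8, 107.7, 48.9]
eef_rot: [3.141, 0.001, 1.535]
wrist_force: [-0.6, -5.6, 5.2]
finger_gap: 49.3
finger_force: 30.0
```

Call:
arm_command --pt "0 1 0 0 0" --pt "0 2 0 0 0" --pt "0 2 0 0 0"

```text
clock: 18.23
eef_pos: [548.8, 108.4, 48.9]
eef_rot: [-3.141, 0.003, 1.534]
wrist_force: [-0.4, -15.9, 7.6]
finger_gap: 49.2
finger_force: 30.0
```

Call:
arm_command --pt "0 1 0 0 0" --pt "0 1 0 0 0"

```text
clock: 18.48
eef_pos: [548.8, 108.5, 48.9]
eef_rot: [-3.141, 0.004, 1.534]
wrist_force: [-0.8, -21.5, 8.9]
finger_gap: 49.7
finger_force: 30.0
```

Call:
arm_command --pt "0 -1.5 0 0 0" --pt "0.68 -1.5 0 0 0" --pt "0.68 -1.5 0 0 0" --pt "0.68 -1.5 0 0 0" --pt "0.68 -1.5 0 0 0" --pt "0.68 -1.5 0 0 0" --pt "0.68 -1.5 0 -40 0" --pt "0.68 -20 0 -80 0" --pt "0.68 -60 0 -110 0" --pt "0.68 -80 0 -110 0" --pt "0.68 -80 0 -110 0" --pt "0.68 -80 0 -110 0"

```text
clock: 19.98
eef_pos: [545.5, 31.8, 157.5]
eef_rot: [-3.14, -0.0, 1.535]
wrist_force: [-0.6, 0.3, -0.3]
finger_gap: 63.8
finger_force: 0.0
```

Run:
```python
from fit import *
w=imaging.camera("wrist");save(w,"w6.png",(160,0,480,240),2.5);np.save("w6.npy",w,allow_pickle=True)
H=[550.3,144,1.535]
hsv=cv2.cvtColor(w["img"],cv2.COLOR_RGB2HSV)
m=cv2.inRange(hsv,(12,100,60),(30,255,255));n,l,st,c=cv2.connectedComponentsWithStats(m)
for i in range(1,n):
    if st[i,4]>15 and c[i][1]<240: print(st[i],c[i])
for q in [(-75,75,40),(-75,75,66),(-75,-75,40),(-75,-75,66),(-138,105,12),(-138,-105,12),(-120,21,40),(-120,-21,40),(-55,25,56),(-55,-25,56),(0,60,81),(0,-60,81)]: print(q,proj(w,h2w(H,q),True))
```

```text
[ 290   99   54   33 1622] [315.508 115.387]
[231 148  13  11 105] [237.086 153.21 ]
[388 149  13  11 101] [394.158 153.782]
(-75, 75, 40) [240.692 153.485]
(-75, 75, 66) [233.982 156.699]
(-75, -75, 40) [392.41  153.533]
(-75, -75, 66) [399.234 156.752]
(-138, 105, 12) [223.873 206.759]
(-138, -105, 12) [409.01 206.79]
(-120, 21, 40) [295.556 197.638]
(-120, -21, 40) [337.575 197.646]
(-55, 25, 56) [289.217 132.944]
(-55, -25, 56) [344.058 132.966]
(0, 60, 81) [244.944  70.76 ]
(0, -60, 81) [388.396  70.852]
```

View pics/w6.png

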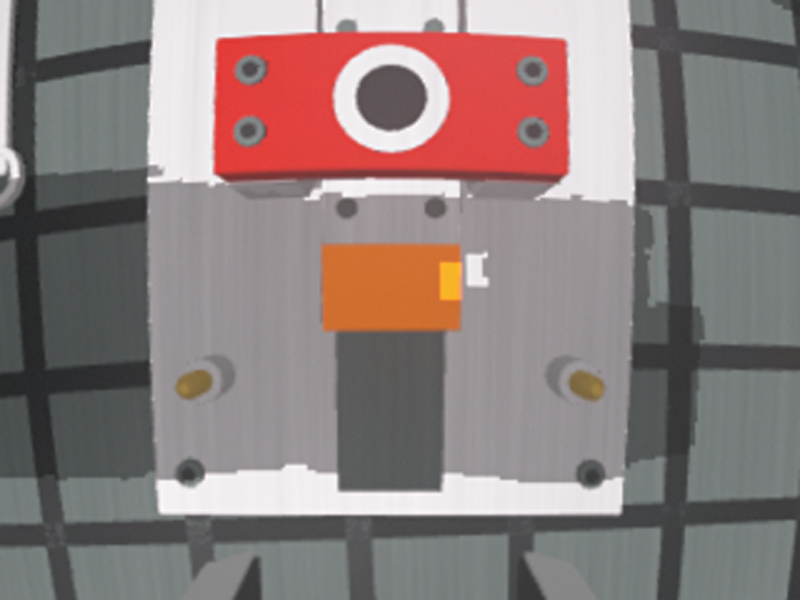

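The view shows the die under the bridge, tail edge at crop y≈330 and symmetric on the bed. The studs are at crop (195,383) and (585,385). I'll refit the holder from these near points.

Run:
```python
from fit import *
w=np.load("w6.npy",allow_pickle=True).item()
g=lambda u,v:(160+u/2.5,v/2.5)
obs=[((-75,75,54),(237.1,153.2)),((-75,-75,54),(394.2,153.8)),((-138,105,12),g(158,514)),((-138,-105,12),g(622,514)),((-120,21,40),g(338,490)),((-120,-21,40),g(442,491)),((0,60,81),g(216,174)),((0,-60,81),g(567,175))]
p,r=fit(w,obs,[550,144,1.535]);print(p,r)
for a in [(322,330),(461,330)]: 
    P=onz(w,*g(*a),56,True)[:2]-p[:2];c,s=np.cos(p[2]),np.sin(p[2]);print("tail corner in holder",c*P[0]+s*P[1],-s*P[0]+c*P[1])
print("seat",h2w(p,(-75,0,40)))
print("keeper view move, yaw 0.04, above (462,-351,190)",rel([462,-351,190],0.04))
```

```text
[550.064 145.305   1.532] [[-0.434  0.386]
 [ 1.298  0.238]
 [ 0.024 -0.184]
 [-0.263  0.335]
 [-0.271  0.326]
 [ 0.192  0.044]
 [-1.773 -0.492]
 [ 1.261 -0.47 ]]
tail corner in holder -55.491233570663475 24.942007468356156
tail corner in holder -55.33499139560012 -25.73676616339411
seat [547.178  70.361  40.   ]
keeper view move, yaw 0.04, above (462,-351,190) [-385.7  -69.9  -32.4   85.7]
```

Call:
arm_command --pt "0.5 -386 -70 -32 85.7" --pt "0.5 -386 -70 -32 85.7" --pt "0.5 -386 -70 -32 85.7" --pt "0.5 -386 -70 -32 85.7" --pt "0.5 -386 -70 -32 85.7" --pt "0.5 -386 -70 -32 85.7" --pt "0.5 -386 -70 -32 85.7" --pt "0.5 -386 -70 -32 85.7" --pt "0.5 -386 -70 -32 85.7" --pt "0.5 -386 -70 -32 85.7" --pt "0.5 -386 -70 -32 85.7"

```text
clock: 21.4
eef_pos: [462.2, -351.7, 190.7]
eef_rot: [-3.142, 0.0, 0.042]
wrist_force: [0.3, -0.3, -0.3]
finger_gap: 47.4
finger_force: 0.0
```

Run:
```python
from fit import *
w=imaging.camera("wrist");save(w,"w7.png",(200,40,440,260),2.5);np.save("w7.npy",w,allow_pickle=True)
s=monitor.read_state();print(s["eef_pos"],s["eef_rot"],proj(w,s["eef_pos"],True))
for d in trace(w,"keeper"):
    P,r=recton(w,d["region"],10);print(d["p"],d["rect"],r)
```

```text
[ 462.173 -351.747  190.719] [-3.142  0.     0.041] [314.335 233.128]
0.94 [313.0, 184.6, 26.7, 145.6] ((452.0178527832031, -349.5677490234375), (177.16067504882812, 35.76763153076172), 2.282365083694458)
```

View pics/w7.png

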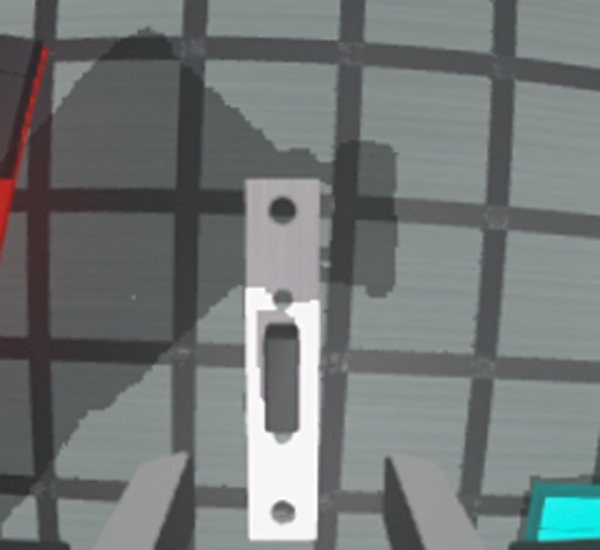

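The keeper lies along the view. Its holes are at crop (283,210) and (283,512), and its rib is centred at (282,380).

Run:
```python
from fit import *
w=np.load("w7.npy",allow_pickle=True).item()
g=lambda u,v:(200+u/2.5,40+v/2.5)
obs=[((75,0,8),g(283,210)),((-75,0,8),g(283,512)),((90,17,10),g(246,179.5)),((90,-17,10),g(320,179.5)),((-90,17,10),g(248,540)),((-90,-17,10),g(317,540))]
p,r=fit(w,obs,[452,-350,.04]);print(p,r)
for q in [(22,8,46),(22,-8,46),(-22,8,46),(-22,-8,46)]: print((proj(w,h2w(p,q),True)-[200,40])*2.5)
print(rel([*p[:2],100],p[2]))
```

```text
[ 450.884 -350.039    0.039] [[-0.012  0.49 ]
 [-0.126 -0.193]
 [ 0.117 -0.052]
 [-0.108 -0.015]
 [ 0.658 -0.215]
 [-0.525 -0.122]]
[263.45 336.93]
[300.804 337.014]
[263.972 435.053]
[300.165 435.159]
[-11.2  -2.3  90.8   0.1]
```

Call:
arm_command --pt "0.5 -11 -2.3 60 0.1" --pt "0.5 -11 -2.3 110 0.1" --pt "0.5 -11 -2.3 140 0.1" --pt "0.5 -11 -2.3 155 0.1" --pt "0.5 -11 -2.3 162 0.1" --pt "0.5 -11 -2.3 164.5 0.1" --pt "0.5 -11 -2.3 164.5 0.1" --pt "0 -11 -2.3 164.5 0.1" --pt "0 -11 -2.3 164.5 0.1" --pt "0 -11 -2.3 164.5 0.1" --pt "0 -11 -2.3 164.5 0.1" --pt "0 -11 -2.3 164.5 0.1" --pt "0 -11 -2.3 164.5 0.1" --force 20

```text
clock: 23.12
eef_pos: [450.8, -350.1, 26.2]
eef_rot: [-3.141, 0.0, 0.037]
wrist_force: [-1.3, 1.5, -0.3]
finger_gap: 16.0
finger_force: 20.0
```

Call:
arm_command --pt "0 0 0 0 0" --pt "0 0 0 -5 0" --pt "0 0 0 -20 0" --pt "0 0 0 -60 0" --pt "0 0 0 -110 0" --pt "0 12 -45 -110 0" --pt "0 24 -90 -110 0" --pt "0 37 -140 -110 1" --pt "0 50 -190 -110 2" --pt "0 64 -240 -110 3" --pt "0 77 -290 -110 4" --pt "0 90 -340 -110 4.4" --pt "0 101 -380 -110 4.4" --pt "0 108 -402 -110 4.4" --pt "0 112 -417 -110 4.4" --pt "0 112 -417 -110 4.4" --pt "0 112 -417 -110 4.4" --pt "0 112 -417 -110 4.4" --force 45

```text
clock: 25.38
eef_pos: [547.3, 69.8, 136.4]
eef_rot: [3.142, -0.0, -0.041]
wrist_force: [0.2, -0.1, -4.1]
finger_gap: 15.7
finger_force: 45.0
```

Run:
```python
from fit import *
w=imaging.camera("wrist");save(w,"w8.png",(160,20,480,260),2.5);np.save("w8.npy",w,allow_pickle=True)
H=[550.06,145.3,1.532]
print(rel(h2w(H,(-75,0,66)),H[2]-np.pi/2))
s=monitor.read_state();e=s["eef_pos"];K=[e[0],e[1],s["eef_rot"][2]];z=e[2]-26.2
g=lambda q:(q-[160,20])*2.5
for q in [(90,17,10),(90,-17,10),(75,0,10),(-75,0,10),(-90,17,10),(-90,-17,10)]: print("keeper",q,g(proj(w,h2w(K,(q[0],q[1],q[2]+z)),True)))
for q in [(-75,75,66),(-75,-75,66)]: print(q,g(proj(w,h2w(H,q),True)))
```

```text
[-0.2 -0.4 70.3 -0.1]
keeper (90, 17, 10) [317.737 170.955]
keeper (90, -17, 10) [452.339 170.808]
keeper (75, 0, 10) [385.029 228.608]
keeper (-75, 0, 10) [385.649 737.389]
keeper (-90, 17, 10) [332.473 773.622]
keeper (-90, -17, 10) [439.008 773.752]
(-75, 75, 66) [385.378 652.497]
(-75, -75, 66) [384.01 233.27]
```

View pics/w8.png

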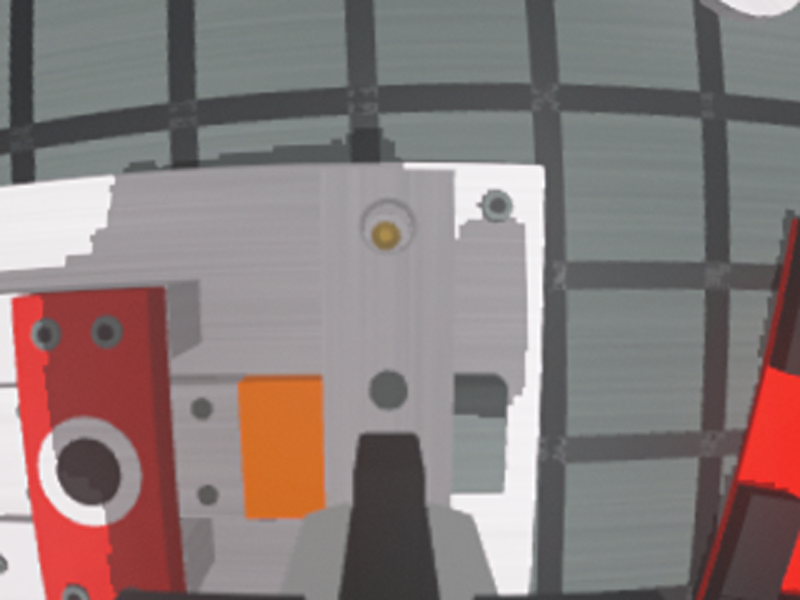

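This shows the far stud tip at crop (386,235) inside the keeper's far hole, centred at (388,227). The bar looks straight, with about 1 mm to correct. I've used all ten views, so from here I'll work by numbers and force.

Call:
arm_command --pt "0 -1.2 -0.5 15 -0.1" --pt "0 -1.2 -0.5 30 -0.1" --pt "0 -1.2 -0.5 38 -0.1" --pt "0 -1.2 -0.5 42 -0.1" --pt "0 -1.2 -0.5 42 -0.1" --pt "0 -1.2 -0.5 42 -0.1"

```text
clock: 26.18
eef_pos: [546.4, 71.2, 94.6]
eef_rot: [-3.142, -0.001, -0.038]
wrist_force: [-0.5, 0.0, -4.0]
finger_gap: 15.4
finger_force: 45.0
```

Run:
```python
from fit import *
w=imaging.camera("wrist")
H=[550.06,145.3,1.532]
s=monitor.read_state();e=s["eef_pos"];K=[e[0],e[1],s["eef_rot"][2]];z=e[2]-26.2
print(e,K[2],s["wrist_force"])
hsv=cv2.cvtColor(w["img"],cv2.COLOR_RGB2HSV)
m=cv2.inRange(hsv,(12,100,60),(30,255,255));n,l,st,c=cv2.connectedComponentsWithStats(m)
for i in range(1,n):
    if st[i,4]>8 and c[i][1]<240: print("brass",st[i],c[i])
h=proj(w,h2w(K,(75,0,10+z)),True);print("hole pred",h,"tip pred",proj(w,h2w(H,(-75,-75,66)),True))
g=cv2.cvtColor(w["img"],cv2.COLOR_RGB2GRAY);u,v=np.round(h).astype(int)
cc=cv2.HoughCircles(cv2.resize(g[v-25:v+25,u-25:u+25],None,fx=8,fy=8,interpolation=cv2.INTER_CUBIC),cv2.HOUGH_GRADIENT,1,100,param1=80,param2=20,minRadius=50,maxRadius=140)
if cc is not None: print(cc[0][:3]/8+[u-25,v-25,0])
```

```text
[546.387  71.209  94.643] -0.037941508929831835 [ 0.514  0.293 -3.511]
brass [583   6  23  59 239] [590.607  26.427]
brass [310 106  13  12 114] [315.798 111.535]
brass [ 247  178   42   66 2296] [267.058 209.227]
hole pred [314.177 111.492] tip pred [315.578 110.786]
```

The pin sits within about 0.5 mm of the hole centre. I'll lower onto the studs.

Call:
arm_command --pt "0 0 0 3 0" --pt "0 0 0 6 0" --pt "0 0 0 9 0" --pt "0 0 0 12 0" --pt "0 0 0 12 0"

```text
clock: 26.85
eef_pos: [546.1, 71.2, 82.0]
eef_rot: [3.142, 0.0, -0.038]
wrist_force: [0.7, -0.5, -3.3]
finger_gap: 15.4
finger_force: 45.0
```

Call:
arm_command --pt "0 0 0 4 0" --pt "0 0 0 8 0" --pt "0 0 0 12 0" --pt "0 0 0 14 0" --pt "0 0 0 15 0" --pt "0 0 0 15 0"

```text
clock: 27.6
eef_pos: [546.2, 71.2, 67.2]
eef_rot: [3.142, 0.0, -0.038]
wrist_force: [0.6, 0.3, -3.5]
finger_gap: 15.5
finger_force: 45.0
```

Call:
arm_command --pt "0 0 0 0.7 0" --pt "0 0 0 1.4 0" --pt "0 0 0 1.8 0" --pt "0 0 0 1.8 0"

```text
clock: 28.1
eef_pos: [546.3, 71.3, 66.1]
eef_rot: [-3.142, -0.001, -0.038]
wrist_force: [-3.7, 0.3, 4.7]
finger_gap: 15.6
finger_force: 45.0
```

Seated at TCP z 66.1, where 66.2 was expected. I'll release and go up.

Call:
arm_command --pt "0.35 0 0 -0.4 0" --pt "0.35 0 0 -0.4 0" --pt "0.35 0 0 -0.4 0" --pt "0.35 0 0 -0.4 0" --pt "0.35 0 0 -10 0" --pt "0.35 0 0 -40 0" --pt "0.35 0 0 -90 0" --pt "0.35 0 0 -120 0" --pt "0.35 -40 0 -120 0" --pt "0.35 -40 0 -120 0" --pt "0.35 -40 0 -120 0"

```text
clock: 29.48
eef_pos: [506.7, 72.7, 186.1]
eef_rot: [-3.142, -0.001, -0.038]
wrist_force: [-0.5, 0.6, 0.7]
finger_gap: 32.7
finger_force: 0.0
```

Run:
```python
from fit import *
w=imaging.camera("wrist")
H=[550.06,145.3,1.532]
s=monitor.read_state();print(s["eef_pos"],s["wrist_force"],s["finger_gap"])
def inh(P): P=np.array(P)-H[:2];c,n=np.cos(H[2]),np.sin(H[2]);return c*P[0]+n*P[1],-n*P[0]+c*P[1]
for n in ["wrist","top"]:
    p=imaging.camera(n)
    for t,z in [("keeper",50),("die",56)]:
        for d in trace(p,t)[:2]:
            P,r=recton(p,d["region"],z,n=="wrist");print(n,t,round(d["p"],2),np.round(d["rect"]),inh(r[0]),r[1],r[2])
hsv=cv2.cvtColor(w["img"],cv2.COLOR_RGB2HSV)
m=cv2.inRange(hsv,(8,100,60),(30,255,255));n,l,st,c=cv2.connectedComponentsWithStats(m)
for i in range(1,n):
    if st[i,4]>15: print(st[i],c[i],inh(onz(w,*c[i],60,True)[:2]))
```

```text
[506.749  72.677 185.786] [-0.055 -0.142  0.533] 32.98270481303719
wrist die 0.88 [228. 148. 134.  52.] (np.float64(19.16827045390097), np.float64(0.5006870825892883)) (151.4882354736328, 50.76106643676758) 87.82540893554688
top die 0.68 [238. 178.  10.  17.] (np.float64(79.53143582037252), np.float64(-1.1408338621601999)) (46.659664154052734, 32.11589050292969) 1.4546946287155151
[537   0  26  44 205] [544.454  19.839] (np.float64(-356.1869959119645), np.float64(-174.81063788179222))
[312  71   9   9  60] [315.95  75.  ] (np.float64(-75.39935742407994), np.float64(-73.8554777406007))
[ 265  124   33   50 1561] [280.776 148.575] (np.float64(-40.326363998234896), np.float64(-0.4669267215667605))
[312 213   8  12  79] [315.481 218.57 ] (np.float64(-75.06687160393302), np.float64(72.71701348687405))
[  0 275   3   9  17] [  0.588 279.824] (np.float64(531.8260394062622), np.float64(216.22902825360416))
[240 275  15  56 464] [246.006 302.649] (np.float64(8.014664599902009), np.float64(180.20790346282885))
[377 275  14  56 467] [384.527 302.85 ] (np.float64(-157.86385570218536), np.float64(180.27737659685374))
[ 595  317   45   83 1751] [625.042 372.56 ] (np.float64(-932.6045316083937), np.float64(552.4453076226785))
[ 169  333  303   24 2610] [338.408 347.738] (np.float64(-104.89085666755818), np.float64(250.63815359108105))
```

```bash
python3 -c "
from cell import job
print(job.sign_off())"
```

```text
the job is handed in; nothing more can be done
None
```

The die is home under the bridge and the keeper bar is seated over both studs; I've handed the job in at about 30 s of robot time, but sign-off returned no verdict.

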